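# Stack a grinding wheel set on its spindle stand

### The arm

A 6-joint arm with a two-finger parallel gripper is mounted at the origin on a cart in front of the work surface, level with it; the furniture and walls round the work are solid. World frame = base frame: x ahead of the robot, y to its left, z up, the work surface at z = 0. Lengths are in m, angles in rad, forces in N, time in s.
With the tool pointing down it reaches from about 0.425 to 0.95 m from the base axis. Payload 3.5 kg.
Tool frame: the origin (TCP) lies between the finger pads; the fingertips stand 14 mm ahead of it and the grasp point (between the pads) lies 5 mm behind it (ctrl.tip_extent is the distance from the TCP to the fingertips, in m); x points along the fingers, z is the direction in which the jaws open and shut, and the axes are right-handed (so a half turn about x gives the same grasp; the last joint's range is limited). The gripper opens to 85 mm and grips with 20 to 120 N. Pads are 22 mm wide; open, the fingers measure 114 mm over their backs; the gripper's body (76 mm by 85 mm) begins 54 mm behind the grasp point. The pads swing forward as they close: fully open they stand 13 mm farther back than shut.
Start: joints at [-1.288, 0.286, 1.577, -0, 1.279, -0.15], TCP at [0.283, -0.613, 0.245] pointing down, gripper open.
Joint ranges: [-2.77, 2.77], [-0.9, 2.22], [0.21, 2.48], [-1.53, 4.67], [0.24, 2.81], [-2.84, 2.84]. Speed limits (rad/s): [2.79, 2.79, 3.14, 3.14, 3.14, 3.14].

### API

Orientations are given as a unit quaternion [x, y, z, w].
In Python, from plant import ctrl gives the robot as it stands.
- The arm moves only by the tool move_arm, never from a script. Its argument "commands" is one flat list of numbers, 4 for each row, row after row: the shift along the tool's x, y, z in units of 25 mm (1.0 is 25 mm), then the turn about the tool's x in units of 5 degrees (1.0 is 5 degrees). A call has 1 to 20 rows; each row shifts and turns the commanded pose from where the row before left it, along the tool's axes as they then stand; what a row does not reach is not made up. A row lasts 1/8 s, in which the tool goes at most 62.5 mm and 10.7 degrees, less where a joint would pass 70% of its speed; a pose out of reach is approached as far as the arm can. A call is refused whole if a number of a shift passes 1 or a number of a turn 1, either way. A call with a gripper value outside its range is refused whole. "jaw" is the finger opening in mm, from 0 to 85.4, set as the call begins (left out, the last holds). The fingers move at their own pace and stop on an object; "force" is the grip in N (left out, the last holds). Time passes only in rows, so rows that do not move let the fingers close. It gives the time, the measured TCP pose, the force and the opening at its end, in the units of the state.
- ctrl.get_state(): the state, without advancing time (a new reading comes with each control period).
- ctrl.read_camera(name): name is "side" or "top"; returns the picture (384x512x3 uint8, red, green, blue); there is no depth.
- ctrl.get_calibration(name): a dict with "camera_matrix" (3x3 intrinsics, pixels), "camera_from_world" (4x4, takes a point from world to camera coordinates). Camera axes: x right, y down, z forward; pixel columns grow to the right and rows downward; lengths in m; the calibration is good to about 2 mm. A picture is of the moment at which its call begins. get_calibration takes no time and is no camera call.
- ctrl.sign_off(): hands the job in, once; it reports no verdict.
The state is a dict: "time": time; "qpos": joint angles; "dq": joint speeds; "joint_efforts": joint torques, N m; "eef_pos": TCP position; "tcp_rot": TCP orientation; "contact_force": force on the tool from outside, world axes, zero at the start; "wrist_torque": the same for the moment, N m; "opening": opening from 0.0 (shut) to 1.0 (fully open).
Only numpy, scipy, OpenCV 4.12 (cv2) and the standard library are available. Lean on these libraries where they do the work, as an engineer would, in place of code of your own. Each camera call takes 0.05 s, during which the arm holds its last target.

### The job

Make up the green grinding wheel's set on the upright post of the blue stand, threading each part over the post and laying it flat: first the black flange at the bottom, then the green wheel, then the brass flange, and the hexagon nut on top. Let go of everything, and leave the white wheel, the bolt and the drill chuck where they are.

Things in the scene. Friction and masses are not known exactly. Their poses are not given: they have to be found in the camera images.
- stand: Fixed spindle stand: a round blue base 90 mm across and 12 mm high, from whose middle a plain steel post 12 mm in diameter rises to 70 mm above the bench; the top 10 mm of the post taper to 4 mm across. Origin: centre of the base's underside, on the bench; z up along the post.
- flange_dark: Loose black steel flange: a plain flat ring, 52 mm outside diameter, 20 mm bore, 12 mm thick, 0.14 kg, lying flat. Origin: centre of its underside; z up along its axis.
- wheel_green: Loose small green grinding wheel, 62 mm outside diameter, 20 mm bore, 18 mm thick, with a pale paper disc 40 mm across (0.5 mm proud) on either face, about 0.12 kg, lying flat. Origin: centre of its underside; z up along its axis.
- flange_brass: Loose yellow brass flange: a plain flat ring, 44 mm outside diameter, 20 mm bore, 12 mm thick, 0.10 kg, lying flat. Origin: centre of its underside; z up along its axis.
- nut: Loose large steel hexagon nut, 36 mm across the flats, 41 mm across the corners, 19 mm thick, hole at least 16 mm clear, 0.11 kg, lying flat. There is no thread: it just slips over the post. Origin: centre of its underside; z up along its axis; its x axis is square to a pair of flats (others at each 60 degrees), its y axis points at a corner.
- wheel_white: Loose white grinding wheel, the same size and shape as the green one (62 mm diameter, 18 mm thick). Not wanted: leave it where it lies. Origin: centre of its underside.
- bolt: Loose bright steel hexagon bolt lying on its side, 70 mm long, head 27 mm; a bystander. Origin: below the middle of its length, at bench height; y axis along it, head at +y.
- chuck: Loose steel drill chuck standing upright, 46 mm diameter, 68 mm tall; a bystander. Origin: centre of its underside.
Mind the look-alikes: they are no part of the job. There is more than one size of the nut; the one meant has the size given above.

How it is judged:
By the outcome, as a careful person would: the job done as asked, in the order asked, and still so for the second after the job is handed in, with the robot touching nothing.
It also fails if it takes over 99 s, if anything falls off the work surface, if the arm or the gripper's body presses on something with over 40 N, if the wrist force passes 120 N, or if a joint passes its speed limit or range.

## Working session

There is one attempt and no reset: what is moved stays moved. The work goes in short steps, Python scripts to look and compute and a tool call to move; the robot and the scene stay as the last step left them, time stands still between calls to the robot, and variables do not carry over. Pictures are saved under pics/ and viewed, and the job is handed in when it is done.

Besides the shell and the picture viewer there is one more tool, called after ">>>" by a JSON object that holds its "method" and its "body". move_arm: Moves the arm, as the interface text tells. Its arguments: {"type":"object","properties":{"commands":{"type":"array"},"jaw":{"type":"number"},"force":{"type":"number"}},"required":["commands"]}

```bash
mkdir -p pics; ls
python3 - <<'E'
from plant import ctrl
import cv2
for n in("side","top"):
    im=ctrl.read_camera(n); cv2.imwrite(f"pics/{n}0.png",im[:,:,::-1])
    c=ctrl.get_calibration(n); print(c["camera_matrix"],c["camera_from_world"])
print(ctrl.get_state(),ctrl.tip_extent)
E
```

```text
pics
[[435.02348346   0.         257.30705897]
 [  0.         435.02348346 188.58659959]
 [  0.           0.           1.        ]] [[ 0.9896427  -0.14299454 -0.01264478 -0.61998297]
 [-0.09903676 -0.61633477 -0.78123183 -0.00258008]
 [ 0.10391847  0.77439268 -0.62411292  0.90556554]
 [ 0.          0.          0.          1.        ]]
[[391.14641811   0.         250.0050107 ]
 [  0.         391.14641811 186.16264419]
 [  0.           0.           1.        ]] [[-0.01132795 -0.99987669  0.0108754  -0.15031356]
 [-0.9969223   0.0104494  -0.07769644  0.60196779]
 [ 0.07757322 -0.01172207 -0.99691774  0.86206556]
 [ 0.          0.          0.          1.        ]]
{'time': 0.1, 'qpos': array([-1.28800621e+00,  2.87069463e-01,  1.57804420e+00,  1.96110931e-05,
        1.27858882e+00, -1.49994590e-01]), 'dq': array([ 0.00043608, -0.00207241, -0.00273222,  0.00281027, -0.00101242,
        0.00026591]), 'joint_efforts': array([ 6.97226569e-04, -4.07297945e+01, -2.93700063e+01, -1.42753374e-04,
        3.44039167e-03,  6.07063754e-06]), 'eef_pos': array([ 0.28296972, -0.61220023,  0.24408318]), 'tcp_rot': array([ 0.38148321,  0.59624846, -0.38049062,  0.59513462]), 'contact_force': array([ 0.41650325, -0.24544312, -0.2421601 ]), 'wrist_torque': array([-0.01444939, -0.01944734, -0.0050982 ]), 'opening': 1.000223581845388} 0.014
```

View pics/side0.png

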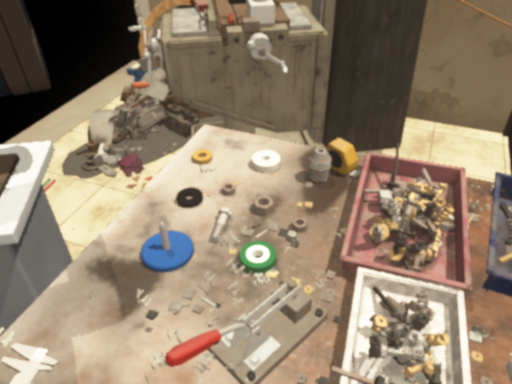

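View pics/top0.png

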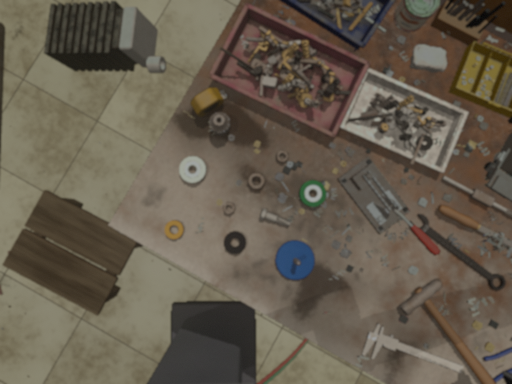

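Top view: stand (295,260), black flange (235,243), green wheel (312,194), brass (174,230), white wheel (192,170). There are three nut candidates: (256,182), (283,157) and (229,209). I'll measure them in enlarged crops.

```bash
cat > h.py <<'E'
import numpy as np,cv2
from plant import ctrl
def ray(n,u,v,z):
    c=ctrl.get_calibration(n);K=c["camera_matrix"];T=c["camera_from_world"]
    R=T[:3,:3];o=-R.T@T[:3,3];d=R.T@np.linalg.solve(K,[u,v,1.]);return o+d*(z-o[2])/d[2]
def proj(n,p):
    c=ctrl.get_calibration(n);q=c["camera_from_world"]@np.r_[p,1.];q=c["camera_matrix"]@q[:3];return q[:2]/q[2]
E
python3 - <<'E'
from h import *
im=cv2.imread("pics/top0.png")
c=im[140:290,150:350]; cv2.imwrite("pics/c1.png",cv2.resize(c,None,fx=4,fy=4,interpolation=cv2.INTER_CUBIC))
c=im[135:235,210:330]; cv2.imwrite("pics/c2.png",cv2.resize(c,None,fx=6,fy=6,interpolation=cv2.INTER_CUBIC))
im=cv2.imread("pics/side0.png")
c=im[140:290,130:330]; cv2.imwrite("pics/c3.png",cv2.resize(c,None,fx=4,fy=4,interpolation=cv2.INTER_CUBIC))
E
```

```text
(no output)
```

View pics/c1.png

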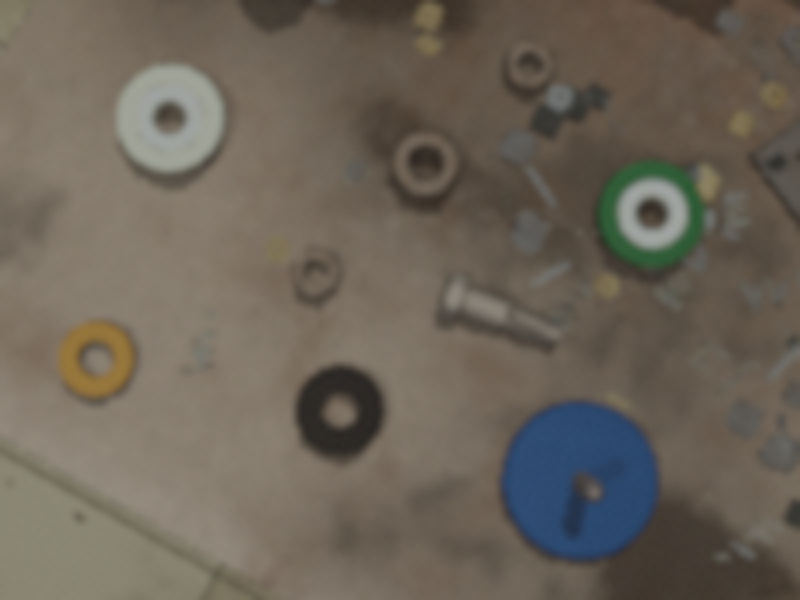

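View pics/c2.png

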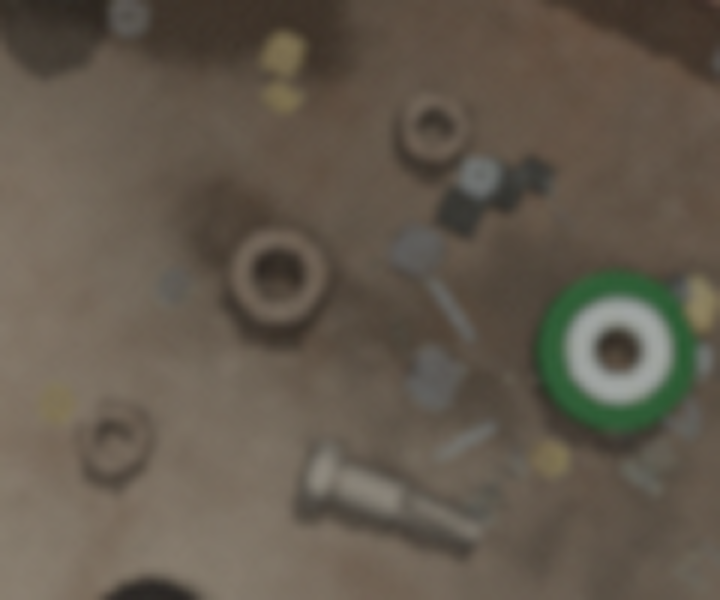

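View pics/c3.png

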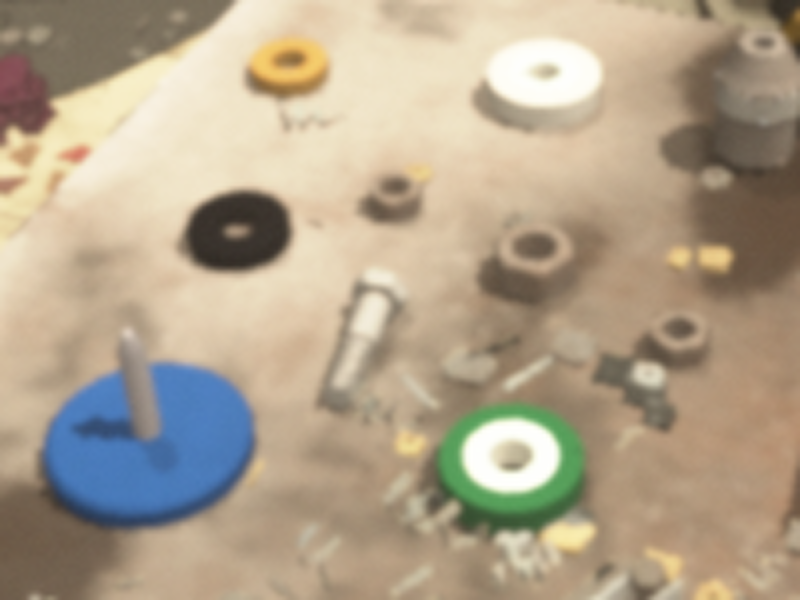

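Run:
```python
from h import *
S={}
for n in("top","side"):
    T=ctrl.get_calibration(n)["camera_from_world"];print(n,"cam at",-T[:3,:3].T@T[:3,3])
    im=cv2.imread(f"pics/{n}0.png");hsv=cv2.cvtColor(im,cv2.COLOR_BGR2HSV)
    spec={"top":dict(green=(312,194),brass=(174,230),black=(235,243),stand=(293,260),),"side":dict(green=(258,256),brass=(202,156),black=(189,197),stand=(167,250))}[n]
    rng=dict(green=((45,90,30),(85,255,255)),brass=((12,115,90),(28,255,255)),black=((0,0,0),(180,255,62)),stand=((95,110,40),(125,255,255)))
    for k,(u,v) in spec.items():
        m=cv2.inRange(hsv,*rng[k]);w=np.zeros_like(m);cv2.circle(w,(u,v),32 if k=="stand" else 20,255,-1)
        m&=w
        N,l,st,ce=cv2.connectedComponentsWithStats(m);i=1+np.argmax(st[1:,4])
        cs,_=cv2.findContours((l==i).astype(np.uint8),cv2.RETR_EXTERNAL,cv2.CHAIN_APPROX_NONE)
        h=cv2.convexHull(max(cs,key=cv2.contourArea));mm=np.zeros_like(m);cv2.fillPoly(mm,[h],1)
        ys,xs=np.nonzero(mm);cu,cv=xs.mean(),ys.mean()
        hgt=dict(green=.018,brass=.012,black=.012,stand=.012)[k]
        p=ray(n,cu,cv,hgt/2)
        a=len(xs);dep=(T@np.r_[p,1])[2]
        print(n,k,st[i],round(cu,1),round(cv,1),p.round(4),"rad",np.linalg.norm(p[:2]))
for n,uv in(("top",[(297,261.9),(256.3,180.8)]),("side",[(163,223)])): pass
print("post tip top",ray("top",150+593/4,140+488/4,.070),"side",ray("side",130+128/4,140+333/4,.070))
print("nut top-face",ray("top",150+425/4,140+161/4,.019),"side",ray("side",130+536/4,140+246/4,.019))
print("green disc",ray("top",150+652/4,140+212/4,.0185),"side",ray("side",130+512/4,140+456/4,.0185))
```

```text
top cam at [ 0.53153917 -0.14648003  0.90781393]
top green [299 181  27  25 218] 312.0 193.1 [ 0.5839 -0.2999  0.009 ] rad 0.6564019827331894
top brass [165 221  19  18 210] 173.7 229.5 [0.504  0.0187 0.006 ] rad 0.5043896489837956
top black [225 232  20  22 282] 234.4 242.4 [ 0.4732 -0.12    0.006 ] rad 0.48819400392617196
top stand [ 276  241   38   39 1095] 294.6 259.9 [ 0.4319 -0.257   0.006 ] rad 0.502566711861731
side cam at [ 0.51920111 -0.79150769  0.55531996]
side green [240 241  36  31 456] 257.5 256.0 [ 0.5845 -0.2939  0.009 ] rad 0.6541730327320391
side brass [193 150  19  14 208] 201.8 156.4 [0.5046 0.0239 0.006 ] rad 0.5051771502117693
side black [178 190  23  16 255] 188.9 197.7 [ 0.473 -0.117  0.006] rad 0.4872798784332733
side stand [ 142  232   51   39 1420] 166.8 250.9 [ 0.4321 -0.2553  0.006 ] rad 0.5018996459164975
post tip top [ 0.43445405 -0.25675552  0.07      ] side [ 0.43344658 -0.25434857  0.07      ]
nut top-face [ 0.61408643 -0.17133823  0.019     ] side [ 0.61545286 -0.16705758  0.019     ]
green disc [ 0.58358693 -0.30048576  0.0185    ] side [ 0.58478518 -0.298204    0.0185    ]
```

Run:
```python
from h import *
from scipy.spatial.transform import Rotation as R
s=ctrl.get_state();print(R.from_quat(s["tcp_rot"]).as_matrix().round(3))
# rectified nut: top face plane z=.019, both cams, 0.25mm per px
for n,c0 in(("top",(.6141,-.1713)),("side",(.6154,-.1671))):
    im=ctrl.read_camera(n);N=280
    X,Y=np.meshgrid(np.arange(N),np.arange(N))
    wx=c0[0]+(N/2-Y)*.00025; wy=c0[1]+(N/2-X)*.00025
    P=np.stack([wx,wy,0*wx+.019],-1)
    c=ctrl.get_calibration(n);q=P@c["camera_from_world"][:3,:3].T+c["camera_from_world"][:3,3];q=q@c["camera_matrix"].T;q=(q[...,:2]/q[...,2:]).astype(np.float32)
    o=cv2.remap(im,q[...,0],q[...,1],cv2.INTER_CUBIC)
    o=cv2.normalize(o,None,0,255,cv2.NORM_MINMAX)
    cv2.imwrite(f"pics/nut_{n}.png",cv2.resize(o[:,:,::-1],None,fx=2,fy=2))
a=cv2.imread("pics/nut_top.png");b=cv2.imread("pics/nut_side.png");cv2.imwrite("pics/nut2.png",cv2.resize(np.hstack([a,b]),(800,400)))
```

```text
[[-0.001  0.908  0.419]
 [ 0.002  0.419 -0.908]
 [-1.     0.    -0.002]]
```

View pics/nut2.png

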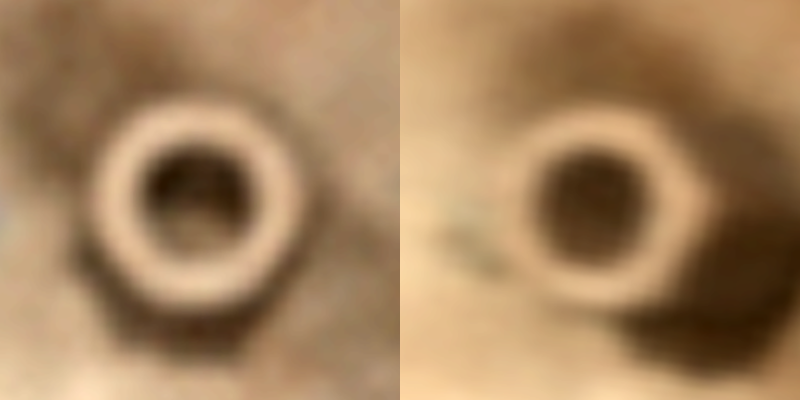

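Run:
```python
from h import *
for n in("top","side"):
    g=cv2.cvtColor(cv2.imread(f"pics/nut_{n}.png"),cv2.COLOR_BGR2GRAY).astype(np.float32) # 8 px/mm
    g=cv2.GaussianBlur(g,(0,0),6)
    res=[]
    t=np.radians(np.arange(0,360,3))
    for ang in range(-30,30,3):
        best=(-9,)
        ph=(t-np.radians(ang)+np.pi/6)%(np.pi/3)-np.pi/6
        for a in (17,18):
          r=a/np.cos(ph)*8
          for dx in range(-32,33,4):
            for dy in range(-32,33,4):
              f=lambda k:cv2.remap(g,((280+dx-(r*k)*np.sin(t))[None]).astype(np.float32),((280+dy-(r*k)*np.cos(t))[None]).astype(np.float32),1)
              s=np.clip(f(.92)-f(1.08),-5,40).mean()
              if s>best[0]:best=(s,a,dx/8,dy/8)
        res.append((ang,)+tuple(np.round(best,1)))
    print(n,*sorted(res,key=lambda r:-r[1])[:7],sep="\n")
```

```text
top
(-9, np.float64(39.4), np.float64(17.0), np.float64(-0.5), np.float64(1.0))
(-6, np.float64(39.4), np.float64(17.0), np.float64(-0.5), np.float64(1.0))
(-3, np.float64(39.4), np.float64(17.0), np.float64(-0.5), np.float64(1.0))
(0, np.float64(39.4), np.float64(17.0), np.float64(-0.5), np.float64(1.0))
(-12, np.float64(39.3), np.float64(17.0), np.float64(-1.0), np.float64(0.5))
(3, np.float64(39.3), np.float64(17.0), np.float64(-0.5), np.float64(1.0))
(-18, np.float64(39.2), np.float64(17.0), np.float64(-1.0), np.float64(0.5))
side
(-9, np.float64(28.4), np.float64(17.0), np.float64(-0.5), np.float64(1.0))
(-6, np.float64(28.4), np.float64(17.0), np.float64(-0.5), np.float64(1.0))
(-3, np.float64(28.4), np.float64(17.0), np.float64(-0.5), np.float64(1.0))
(0, np.float64(28.4), np.float64(17.0), np.float64(-0.5), np.float64(0.5))
(3, np.float64(28.4), np.float64(17.0), np.float64(-0.5), np.float64(0.5))
(6, np.float64(28.4), np.float64(17.0), np.float64(-0.5), np.float64(0.5))
(-24, np.float64(28.3), np.float64(17.0), np.float64(0.0), np.float64(0.5))
```

```bash
cat >> h.py <<'E'
from scipy.spatial.transform import Rotation as R
def d(x,y,z):
    s=ctrl.get_state();M=R.from_quat(s["tcp_rot"]).as_matrix()
    print("t",round(s["time"],2),"pos",s["eef_pos"].round(4),"F",s["contact_force"].round(1),"op",round(s["opening"]*85.4,1),"q",s["qpos"].round(2))
    print("units tool xyz",(M.T@(np.array([x,y,z])-s["eef_pos"])/.025).round(2),"ext",ctrl.tip_extent)
E
python3 -c "
from h import *
d(.473,-.119,.1)"
```

```text
t 0.2 pos [ 0.283  -0.6124  0.2445] F [-0.1  0.3  0.5] op 85.2 q [-1.29  0.29  1.58 -0.    1.28 -0.15]
units tool xyz [  5.8   15.17 -14.72] ext 0.014
```

>>> {"method": "move_arm", "body": {"commands": [0,0.4,-0.4,0,0,0.95,-0.92,0,0,0.95,-0.92,0,0,0.95,-0.92,0,0,0.95,-0.92,0,0,0.95,-0.92,0,0,0.95,-0.92,0,0,0.95,-0.92,0,0,0.95,-0.92,0,0,0.95,-0.92,0,0.3,0.95,-0.92,0,0.6,0.95,-0.92,0,0.8,0.95,-0.92,0,0.9,0.95,-0.92,0,0.9,0.95,-0.92,0,0.8,0.95,-0.92,0,0.6,0.55,-0.52,0,0.4,0,0,0], "jaw": 66}}

```text
time: 2.45
eef_pos: [0.4733, -0.1176, 0.112]
tcp_rot: [0.38, 0.597, -0.38, 0.596]
contact_force: [0.3, -0.3, -0.3]
opening: 0.773
```

```bash
python3 -c "
from h import *
d(.473,-.119,.05)
for n in('top','side'):
    im=ctrl.read_camera(n);cv2.imwrite(f'pics/{n}1.png',im[:,:,::-1])
s=ctrl.get_state()
print(proj('top',s['eef_pos']),proj('side',s['eef_pos']))
a=cv2.imread('pics/top1.png')[180:300,160:320];b=cv2.imread('pics/side1.png')[120:240,110:270]
cv2.imwrite('pics/m1.png',cv2.resize(np.hstack([a,b]),(800,300),interpolation=3))
"
```

```text
t 2.45 pos [ 0.4733 -0.1176  0.112 ] F [ 0.3 -0.3 -0.3] op 66.0 q [-0.45  0.03  2.13  0.    0.98  0.68]
units tool xyz [ 2.48 -0.03  0.05] ext 0.014
[232.33735668 246.04122323] [182.39384223 153.75065044]
```

View pics/m1.png

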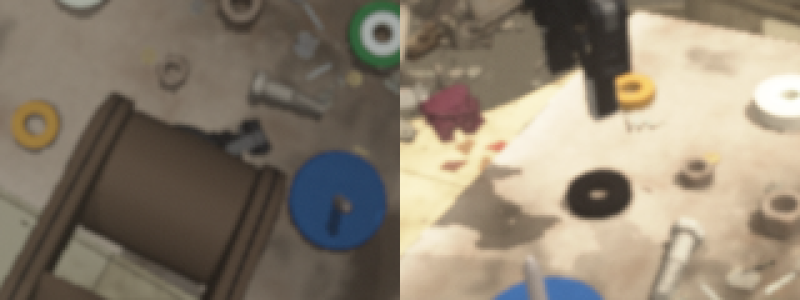

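>>> {"method": "move_arm", "body": {"commands": [0.8,0,0,0,1,0,0.05,0,0.9,0,0,0,0.6,-0.03,0,0,0.3,0,0,0,0.1,0,0,0]}}

```text
time: 3.3
eef_pos: [0.4738, -0.1211, 0.0205]
tcp_rot: [0.381, 0.595, -0.381, 0.596]
contact_force: [0.4, 0.1, 0.2]
opening: 0.772
```

```bash
python3 -c "
from h import *
d(.473,-.119,.02)
for n in('top','side'):
    im=ctrl.read_camera(n);cv2.imwrite(f'pics/{n}2.png',im[:,:,::-1])
b=cv2.imread('pics/side2.png')[140:240,140:260]
cv2.imwrite('pics/m2.png',cv2.resize(b,None,fx=6,fy=6,interpolation=3))
"
```

```text
t 3.3 pos [ 0.4738 -0.1211  0.0205] F [0.4 0.1 0.2] op 66.0 q [-0.46  0.2   2.16 -0.    0.79  0.68]
units tool xyz [ 0.02  0.01 -0.09] ext 0.014
```

View pics/m2.png

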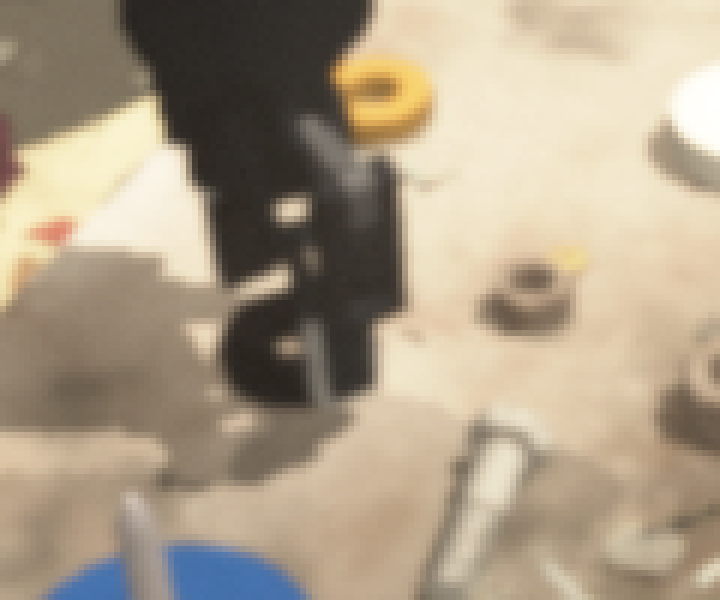

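```bash
python3 -c "
from h import *
s=ctrl.get_state();M=R.from_quat(s['tcp_rot']).as_matrix();p=s['eef_pos']
for sg in(1,-1):
  for k in(-.011,0,.011):
    for z in(.005,.02):
      q=p+M[:,2]*sg*.033+M[:,1]*k; q[2]=z; print(sg,k,z,((proj('side',q)-140)*6).round(0))
"
```

```text
1 -0.011 0.005 [312. 424.]
1 -0.011 0.02 [307. 388.]
1 0 0.005 [343. 411.]
1 0 0.02 [338. 375.]
1 0.011 0.005 [373. 398.]
1 0.011 0.02 [369. 363.]
-1 -0.011 0.005 [224. 315.]
-1 -0.011 0.02 [218. 280.]
-1 0 0.005 [254. 304.]
-1 0 0.02 [248. 269.]
-1 0.011 0.005 [283. 292.]
-1 0.011 0.02 [278. 257.]
```

>>> {"method": "move_arm", "body": {"commands": [0.12,0,-0.09,0,0,0,0,0,0,0,0,0,0,0,0,0,0,0,0,0,0,0,0,0], "jaw": 45, "force": 40}}

```text
time: 4.15
eef_pos: [0.4736, -0.1192, 0.0194]
tcp_rot: [0.381, 0.595, -0.381, 0.596]
contact_force: [-3.9, -0.2, 9.7]
opening: 0.571
```

```bash
python3 -c "
from h import *
d(.473,-.119,.1)
b=ctrl.read_camera('side')[140:240,140:260,::-1]
cv2.imwrite('pics/m3.png',cv2.resize(b,None,fx=6,fy=6,interpolation=3))
"
```

```text
t 4.15 pos [ 0.4736 -0.1192  0.0194] F [-3.9 -0.2  9.7] op 48.8 q [-0.45  0.2   2.16 -0.    0.78  0.68]
units tool xyz [-3.22 -0.02 -0.01] ext 0.014
```

View pics/m3.png

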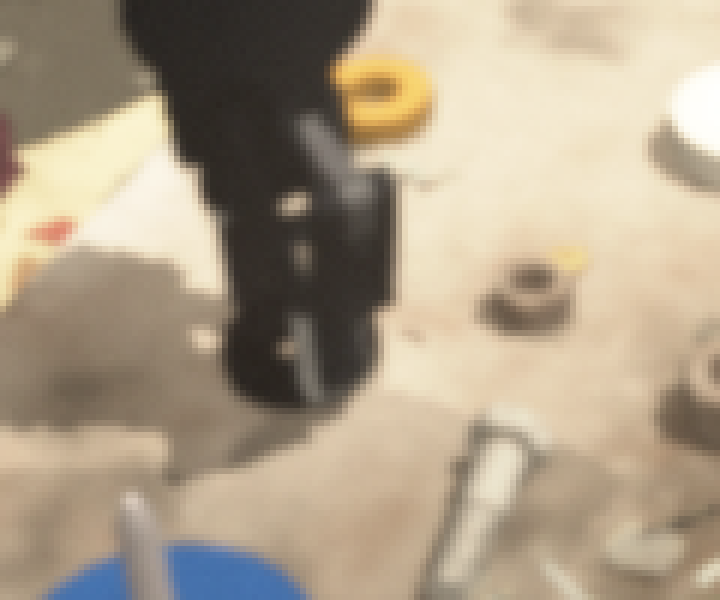

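>>> {"method": "move_arm", "body": {"commands": [-0.2,0,0,0,-0.4,0,0,0,-0.6,0,0,0,0,0,0,0]}}

```text
time: 4.7
eef_pos: [0.4739, -0.1192, 0.0491]
tcp_rot: [0.381, 0.594, -0.381, 0.597]
contact_force: [0.2, 0.2, -2.0]
opening: 0.573
```

```bash
python3 -c "
from h import *
d(.433,-.256,.15)
b=ctrl.read_camera('side')[120:220,130:250,::-1]
cv2.imwrite('pics/m4.png',cv2.resize(b,None,fx=6,fy=6,interpolation=3))
"
```

```text
t 4.7 pos [ 0.4739 -0.1192  0.0491] F [ 0.2  0.2 -2. ] op 48.9 q [-0.45  0.14  2.15  0.    0.84  0.68]
units tool xyz [-4.03 -3.77  4.29] ext 0.014
```

View pics/m4.png

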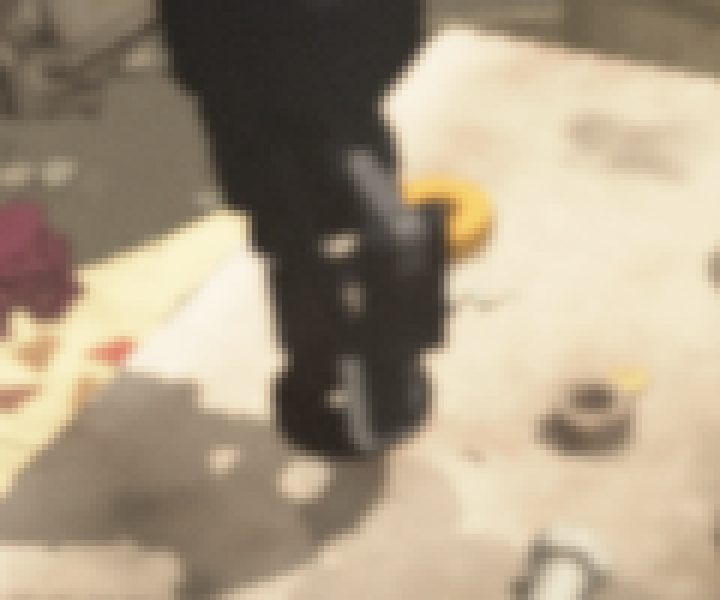

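>>> {"method": "move_arm", "body": {"commands": [-0.6,0,0,0,-0.9,0,0,0,-0.9,-0.3,0.4,0,0,-0.7,0.8,0,0,-0.8,0.9,0,0,-0.8,0.9,0,0,-0.7,0.8,0,0,-0.4,0.4,0,0,-0.07,0.09,0,0,0,0,0]}}

```text
time: 6.0
eef_pos: [0.4321, -0.2551, 0.1073]
tcp_rot: [0.381, 0.596, -0.381, 0.596]
contact_force: [0.1, -0.2, -1.5]
opening: 0.571
```

```bash
cat >> h.py <<'E'
def post(tag,p=(.433,-.256),half=.026,below=.0195):
    # overlay predicted ring centre/bottom & post tip
    s=ctrl.get_state();out=[]
    for n in("top","side"):
        im=ctrl.read_camera(n)[:,:,::-1].copy();u,v=proj(n,np.r_[p,.07]).astype(int)
        c=im[max(v-50,0):v+50,u-67:u+67];out.append(cv2.resize(c,(400,300),interpolation=3))
    cv2.imwrite(f"pics/{tag}.png",np.hstack(out))
E
python3 -c "
from h import *
d(.433,-.256,.1)
post('p1')
"
```

```text
t 6.0 pos [ 0.4321 -0.2551  0.1073] F [ 0.1 -0.2 -1.5] op 48.7 q [-0.74  0.07  2.1   0.    0.97  0.4 ]
units tool xyz [0.29 0.02 0.05] ext 0.014
```

View pics/p1.png

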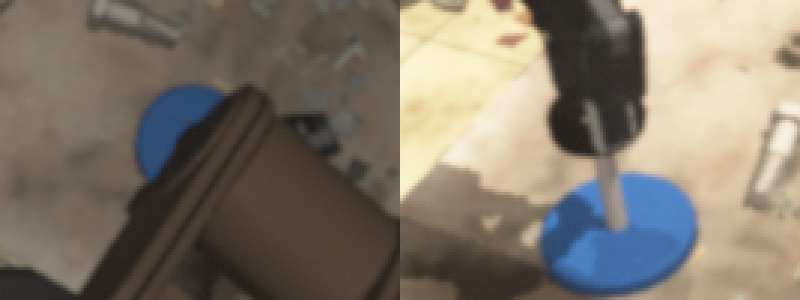

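>>> {"method": "move_arm", "body": {"commands": [0.3,0.02,0.05,0,0.4,0,0,0,0.4,0,0,0,0.4,0,0,0,0.2,0,0,0]}}

```text
time: 6.72
eef_pos: [0.4326, -0.2561, 0.0637]
tcp_rot: [0.381, 0.596, -0.381, 0.595]
contact_force: [-0.8, -0.4, -1.4]
opening: 0.568
```

```bash
python3 -c "
from h import *
d(.433,-.256,.0315)
post('p2')
"
```

```text
t 6.72 pos [ 0.4326 -0.2561  0.0637] F [-0.8 -0.4 -1.4] op 48.5 q [-0.74  0.14  2.11 -0.    0.88  0.4 ]
units tool xyz [1.29 0.02 0.  ] ext 0.014
```

View pics/p2.png

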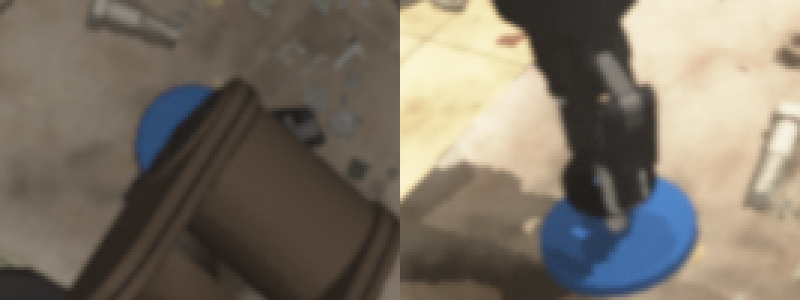

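>>> {"method": "move_arm", "body": {"commands": [0.4,0,0,0,0.4,0,0,0,0.3,0,0,0,0.12,0,0,0,0,0,0,0]}}

```text
time: 7.45
eef_pos: [0.4329, -0.2564, 0.034]
tcp_rot: [0.381, 0.596, -0.381, 0.596]
contact_force: [0.6, -0.1, -1.3]
opening: 0.566
```

>>> {"method": "move_arm", "body": {"commands": [0.1,0,0,0,0.06,0,0,0,0,0,0,0]}}

```text
time: 7.82
eef_pos: [0.4334, -0.2568, 0.0316]
tcp_rot: [0.381, 0.596, -0.381, 0.596]
contact_force: [-2.5, 1.1, 5.9]
opening: 0.572
```

>>> {"method": "move_arm", "body": {"commands": [0,0,0,0,0,0,0,0,0,0,0,0,0,0,0,0,-0.4,0,0,0,-0.8,0,0,0,-1,0,0,0,-0.8,0,0,0,-0.5,0,0,0,0,0,0,0], "jaw": 76}}

```text
time: 9.07
eef_pos: [0.4336, -0.257, 0.1191]
tcp_rot: [0.381, 0.595, -0.381, 0.597]
contact_force: [0.2, -0.2, -0.2]
opening: 0.889
```

```bash
python3 -c "
from h import *
d(.584,-.299,.1)
post('p3')
"
```

```text
t 9.07 pos [ 0.4336 -0.257   0.1191] F [ 0.2 -0.2 -0.2] op 76.0 q [-0.74  0.05  2.09  0.    0.99  0.4 ]
units tool xyz [0.78 4.76 4.05] ext 0.014
```

View pics/p3.png

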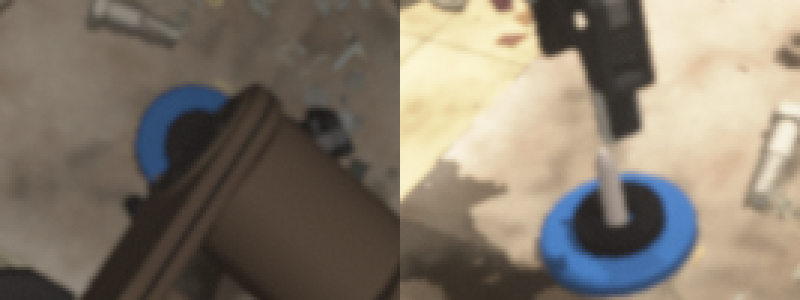

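>>> {"method": "move_arm", "body": {"commands": [0,0.4,0.35,0,0,0.8,0.7,0,0,0.9,0.75,0,0,0.9,0.75,0,0,0.8,0.7,0,0,0.6,0.5,0,0.4,0.3,0.25,0,0.4,0.06,0.05,0,0,0,0,0]}}

```text
time: 10.3
eef_pos: [0.5821, -0.2976, 0.0953]
tcp_rot: [0.381, 0.597, -0.381, 0.594]
contact_force: [-0.3, -0.5, 1.1]
opening: 0.894
```

```bash
python3 -c "
from h import *
d(.584,-.299,.02)
"
```

```text
t 10.3 pos [ 0.5821 -0.2976  0.0953] F [-0.3 -0.5  1.1] op 76.3 q [-0.63  0.4   1.73 -0.    1.02  0.51]
units tool xyz [3.01 0.05 0.1 ] ext 0.014
```

>>> {"method": "move_arm", "body": {"commands": [0.5,0.03,0.05,0,0.9,0.02,0.05,0,0.8,0,0,0,0.45,0,0,0,0.15,0,0,0,0,0,0,0]}}

```text
time: 11.05
eef_pos: [0.5858, -0.3004, 0.0278]
tcp_rot: [0.381, 0.596, -0.381, 0.596]
contact_force: [0.1, -0.3, 0.2]
opening: 0.891
```

```bash
python3 -c "
from h import *
d(.584,-.299,.02)
b=ctrl.read_camera('side')[200:300,200:320,::-1]
cv2.imwrite('pics/m5.png',cv2.resize(b,None,fx=5,fy=5,interpolation=3))
"
```

```text
t 11.05 pos [ 0.5858 -0.3004  0.0278] F [ 0.1 -0.3  0.2] op 76.1 q [-0.63  0.5   1.73 -0.    0.91  0.51]
units tool xyz [ 0.31 -0.04 -0.08] ext 0.014
```

View pics/m5.png

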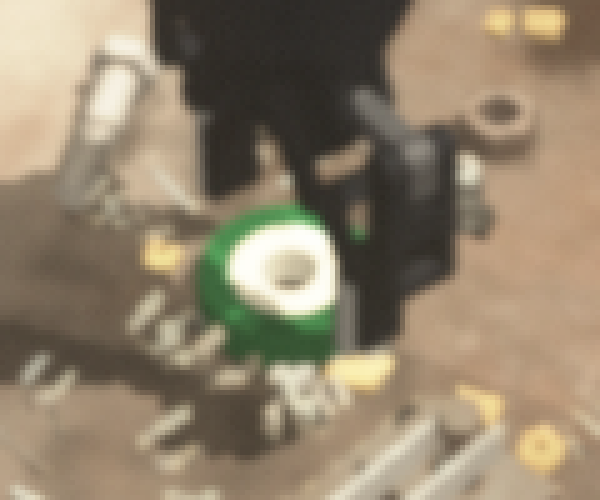

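>>> {"method": "move_arm", "body": {"commands": [0.15,-0.05,-0.08,0,0.1,0,0,0,0,0,0,0,0,0,0,0,0,0,0,0,0,0,0,0], "jaw": 54}}

```text
time: 11.85
eef_pos: [0.587, -0.3009, 0.0283]
tcp_rot: [0.381, 0.593, -0.381, 0.598]
contact_force: [-2.4, 2.6, 17.6]
opening: 0.636
```

```bash
python3 -c "
from h import *
d(.584,-.299,.02)
b=ctrl.read_camera('side')[200:300,200:320,::-1]
cv2.imwrite('pics/m6.png',cv2.resize(b,None,fx=5,fy=5,interpolation=3))
"
```

```text
t 11.85 pos [ 0.587  -0.3009  0.0283] F [-2.4  2.6 17.6] op 54.3 q [-0.63  0.49  1.74  0.    0.9   0.51]
units tool xyz [ 0.33 -0.08 -0.12] ext 0.014
```

View pics/m6.png

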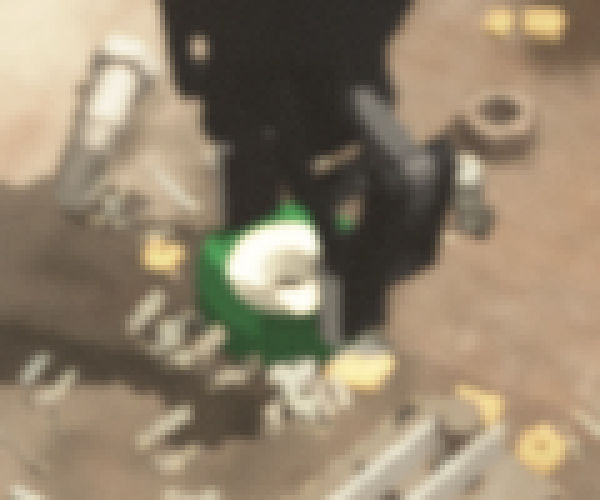

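>>> {"method": "move_arm", "body": {"commands": [0,0,0,0,0,0,0,0,0,0,0,0,0,0,0,0,-0.6,0,0,0,0,0,0,0], "jaw": 80}}

```text
time: 12.65
eef_pos: [0.585, -0.2999, 0.0388]
tcp_rot: [0.381, 0.594, -0.381, 0.597]
contact_force: [-0.5, -0.0, -0.8]
opening: 0.935
```

```bash
python3 -c "
from h import *
d(.584,-.298,.045)
s=ctrl.get_state();M=R.from_quat(s['tcp_rot']).as_matrix();p=s['eef_pos']
b=ctrl.read_camera('side')[200:300,200:320,::-1]
b=cv2.resize(b,None,fx=5,fy=5,interpolation=3)
for sg in(1,-1):
    q=p+M[:,2]*sg*.04; q[2]-=.014; print(sg,((proj('side',q)-200)*5).round(0))
q=np.array([.584,-.298,.0185]);print('ctr',((proj('side',q)-200)*5).round(0))
cv2.imwrite('pics/m7.png',b)
"
```

```text
t 12.65 pos [ 0.585  -0.2999  0.0388] F [-0.5 -0.  -0.8] op 79.8 q [-0.63  0.48  1.74  0.    0.92  0.51]
units tool xyz [-0.25 -0.   -0.08] ext 0.014
1 [360. 337.]
-1 [227. 189.]
ctr [288. 270.]
```

View pics/m7.png

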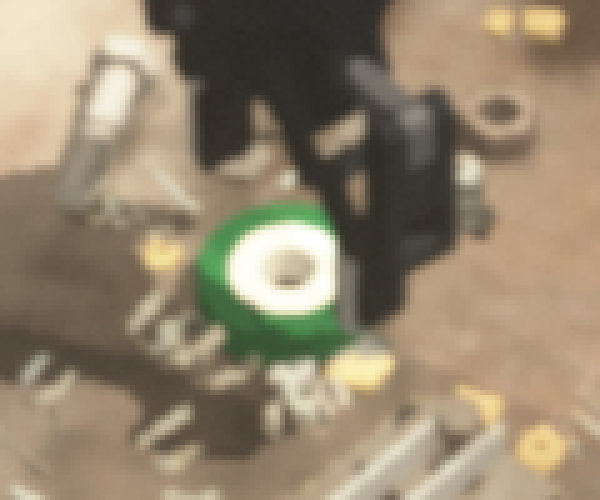

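>>> {"method": "move_arm", "body": {"commands": [0,0,-0.15,0,0.3,0,0,0,0.3,0,0,0,0.2,0,0,0,0,0,0,0]}}

```text
time: 13.32
eef_pos: [0.5816, -0.2952, 0.0155]
tcp_rot: [0.381, 0.596, -0.381, 0.595]
contact_force: [0.1, -0.4, 0.6]
opening: 0.939
```

```bash
python3 -c "
from h import *
d(.584,-.298,.02)
b=ctrl.read_camera('side')[200:300,200:320,::-1]
b=cv2.resize(b,None,fx=5,fy=5,interpolation=3)
cv2.imwrite('pics/m8.png',b)
"
```

```text
t 13.32 pos [ 0.5816 -0.2952  0.0155] F [ 0.1 -0.4  0.6] op 80.2 q [-0.63  0.5   1.75  0.    0.89  0.51]
units tool xyz [-0.18  0.04  0.14] ext 0.014
```

View pics/m8.png

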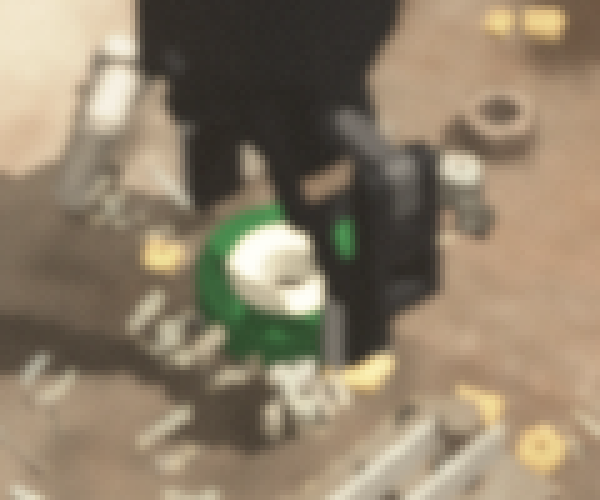

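>>> {"method": "move_arm", "body": {"commands": [-0.2,0.05,0.1,0,0,0,0,0,0,0,0,0,0,0,0,0,0,0,0,0,0,0,0,0], "jaw": 52}}

```text
time: 14.12
eef_pos: [0.5853, -0.298, 0.0229]
tcp_rot: [0.381, 0.595, -0.381, 0.597]
contact_force: [0.6, -0.7, 5.6]
opening: 0.692
```

```bash
python3 -c "
from h import *
d(.584,-.298,.02)
b=ctrl.read_camera('side')[200:300,200:320,::-1]
b=cv2.resize(b,None,fx=5,fy=5,interpolation=3)
cv2.imwrite('pics/m9.png',b)
"
```

```text
t 14.12 pos [ 0.5853 -0.298   0.0229] F [ 0.6 -0.7  5.6] op 59.1 q [-0.63  0.5   1.74  0.    0.9   0.51]
units tool xyz [ 0.11 -0.05 -0.02] ext 0.014
```

View pics/m9.png

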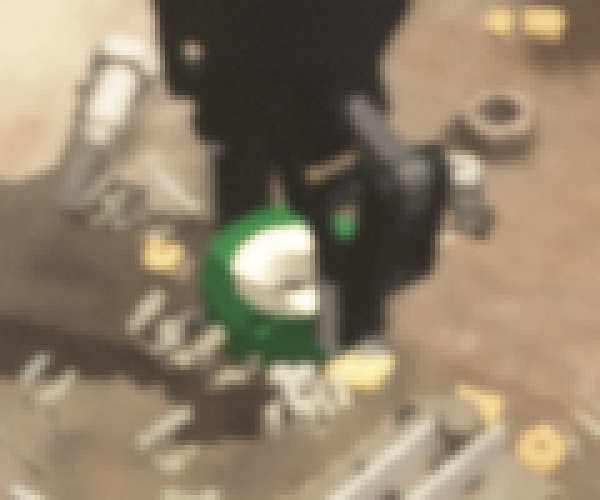

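>>> {"method": "move_arm", "body": {"commands": [-0.4,0,0,0,-0.8,0,0,0,-1,0,0,0,-0.9,0,0,0,-0.5,-0.3,-0.3,0,0,-0.8,-0.7,0,0,-0.9,-0.75,0,0,-0.9,-0.75,0,0,-0.8,-0.7,0,0,-0.6,-0.5,0,0,-0.3,-0.25,0,0,0,0,0]}}

```text
time: 15.68
eef_pos: [0.438, -0.2556, 0.1116]
tcp_rot: [0.381, 0.596, -0.381, 0.596]
contact_force: [0.7, -0.3, -1.4]
opening: 0.689
```

```bash
python3 -c "
from h import *
d(.434,-.256,.1)
post('p4')
"
```

```text
t 15.68 pos [ 0.438  -0.2556  0.1116] F [ 0.7 -0.3 -1.4] op 58.8 q [-0.73  0.07  2.09  0.    0.98  0.41]
units tool xyz [ 0.46 -0.15 -0.05] ext 0.014
```

View pics/p4.png

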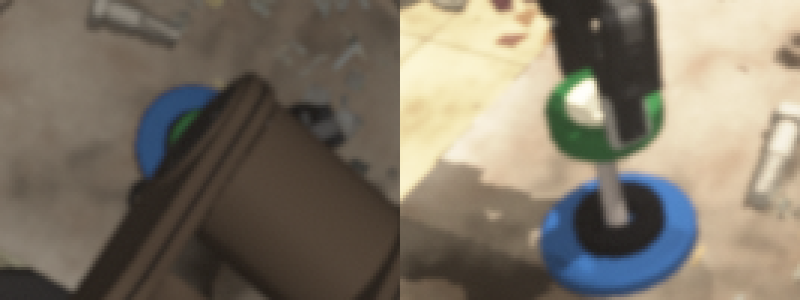

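>>> {"method": "move_arm", "body": {"commands": [0,-0.14,-0.05,0,0.2,0,0,0,0.2,0,0,0]}}

```text
time: 16.15
eef_pos: [0.4349, -0.2562, 0.1011]
tcp_rot: [0.381, 0.596, -0.381, 0.596]
contact_force: [0.4, 0.2, -0.9]
opening: 0.69
```

```bash
python3 -c "
from h import *
d(.434,-.256,.058)
"
```

```text
t 16.15 pos [ 0.4349 -0.2562  0.1011] F [ 0.4  0.2 -0.9] op 58.9 q [-0.73  0.08  2.1   0.    0.96  0.4 ]
units tool xyz [ 1.72 -0.03 -0.02] ext 0.014
```

>>> {"method": "move_arm", "body": {"commands": [0.3,-0.03,-0.02,0,0.3,0,0,0,0.3,0,0,0,0.3,0,0,0,0.2,0,0,0,0,0,0,0]}}

```text
time: 16.9
eef_pos: [0.4337, -0.2559, 0.0661]
tcp_rot: [0.381, 0.596, -0.381, 0.595]
contact_force: [-0.1, -0.5, -1.5]
opening: 0.691
```

```bash
python3 -c "
from h import *
d(.434,-.256,.047)
post('p5')
"
```

```text
t 16.9 pos [ 0.4337 -0.2559  0.0661] F [-0.1 -0.5 -1.5] op 59.0 q [-0.73  0.14  2.11 -0.    0.89  0.4 ]
units tool xyz [0.76 0.01 0.01] ext 0.014
```

View pics/p5.png

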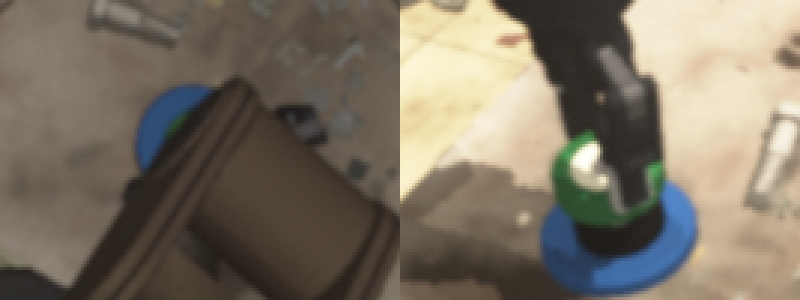

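Threaded with no contact force. I'll lower it to seat.

>>> {"method": "move_arm", "body": {"commands": [0.3,0,0,0,0.3,0,0,0,0.1,0,0,0,0,0,0,0]}}

```text
time: 17.5
eef_pos: [0.4337, -0.2559, 0.0486]
tcp_rot: [0.381, 0.596, -0.381, 0.595]
contact_force: [-0.7, 0.7, -1.5]
opening: 0.686
```

>>> {"method": "move_arm", "body": {"commands": [0.08,0,0,0,0.06,0,0,0,0,0,0,0]}}

```text
time: 17.88
eef_pos: [0.4342, -0.2563, 0.0468]
tcp_rot: [0.381, 0.596, -0.381, 0.596]
contact_force: [-2.6, 2.7, 6.8]
opening: 0.684
```

>>> {"method": "move_arm", "body": {"commands": [0,0,0,0,0,0,0,0,0,0,0,0,0,0,0,0,-0.4,0,0,0,-0.8,0,0,0,-1,0,0,0,-0.8,0,0,0,-0.3,0,0,0,0,0,0,0], "jaw": 80}}

```text
time: 19.12
eef_pos: [0.4342, -0.2563, 0.1287]
tcp_rot: [0.381, 0.595, -0.381, 0.596]
contact_force: [-0.3, 0.3, 1.0]
opening: 0.939
```

```bash
python3 -c "
from h import *
d(.504,.0203,.12)
post('p6')
"
```

```text
t 19.12 pos [ 0.4342 -0.2563  0.1287] F [-0.3  0.3  1. ] op 80.2 q [-0.73  0.04  2.09 -0.    1.01  0.4 ]
units tool xyz [ 0.34  7.18 -8.87] ext 0.014
```

View pics/p6.png

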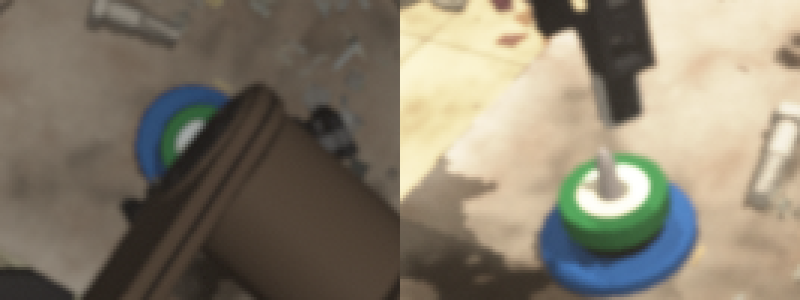

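>>> {"method": "move_arm", "body": {"commands": [0,0.3,-0.37,0,0,0.72,-0.89,0,0,0.72,-0.89,0,0,0.72,-0.89,0,0,0.72,-0.89,0,0,0.72,-0.89,0,0,0.72,-0.89,0,0,0.72,-0.89,0,0,0.72,-0.89,0,0.3,0.72,-0.89,0,0.6,0.3,-0.37,0,0.6,0.1,-0.12,0,0.4,0,0,0,0,0,0,0], "jaw": 62}}

```text
time: 20.98
eef_pos: [0.5028, 0.02, 0.0791]
tcp_rot: [0.381, 0.596, -0.382, 0.595]
contact_force: [-0.2, -0.3, -0.9]
opening: 0.729
```

```bash
python3 -c "
from h import *
d(.504,.0203,.02)
b=ctrl.read_camera('side')[100:200,140:260,::-1]
b=cv2.resize(b,None,fx=5,fy=5,interpolation=3)
cv2.imwrite('pics/m10.png',b)
"
```

```text
t 20.98 pos [0.5028 0.02   0.0791] F [-0.2 -0.3 -0.9] op 62.2 q [-0.16  0.12  2.11 -0.    0.92  0.98]
units tool xyz [2.36 0.05 0.01] ext 0.014
```

View pics/m10.png

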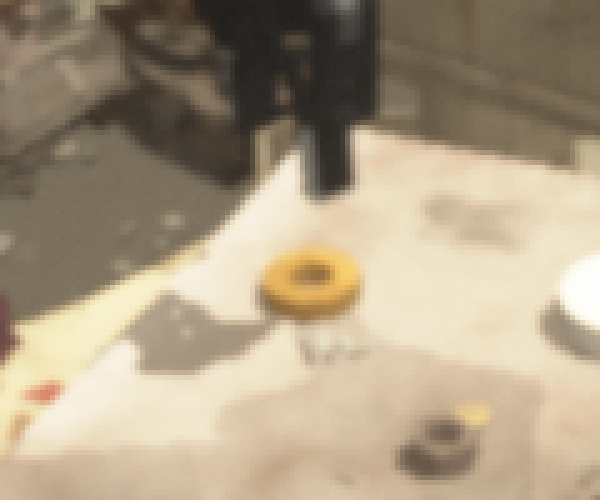

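>>> {"method": "move_arm", "body": {"commands": [0.5,0.05,0,0,0.8,0,0,0,0.6,0,0,0,0.3,0,0,0,0.1,0,0,0,0,0,0,0]}}

```text
time: 21.78
eef_pos: [0.5054, 0.021, 0.0233]
tcp_rot: [0.381, 0.596, -0.381, 0.596]
contact_force: [-0.3, -0.3, -0.3]
opening: 0.726
```

```bash
python3 -c "
from h import *
d(.504,.0203,.02)
b=ctrl.read_camera('side')[100:200,140:260,::-1]
b=cv2.resize(b,None,fx=5,fy=5,interpolation=3)
cv2.imwrite('pics/m11.png',b)
"
```

```text
t 21.77 pos [0.5054 0.021  0.0233] F [-0.3 -0.3 -0.3] op 62.0 q [-0.16  0.23  2.12  0.    0.8   0.98]
units tool xyz [ 0.13 -0.06  0.  ] ext 0.014
```

View pics/m11.png

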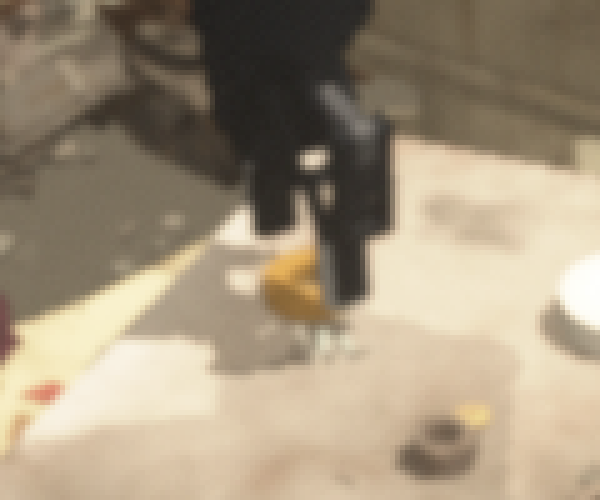

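>>> {"method": "move_arm", "body": {"commands": [0.12,-0.05,0,0,0,0,0,0]}}

```text
time: 22.08
eef_pos: [0.5037, 0.0205, 0.0201]
tcp_rot: [0.381, 0.596, -0.381, 0.596]
contact_force: [-0.2, 0.8, -0.1]
opening: 0.73
```

>>> {"method": "move_arm", "body": {"commands": [0,0,0,0,0,0,0,0,0,0,0,0,0,0,0,0,0,0,0,0], "jaw": 36}}

```text
time: 22.7
eef_pos: [0.504, 0.0204, 0.0208]
tcp_rot: [0.381, 0.596, -0.381, 0.596]
contact_force: [-2.6, -0.4, 6.1]
opening: 0.476
```

>>> {"method": "move_arm", "body": {"commands": [-0.4,0,0,0,-0.8,0,0,0,-1,0,0,0,-0.9,0,0,0,-0.6,0,0,0,0,0,0,0]}}

```text
time: 23.45
eef_pos: [0.5047, 0.0204, 0.1139]
tcp_rot: [0.381, 0.595, -0.381, 0.597]
contact_force: [-0.5, -0.4, -1.6]
opening: 0.476
```

```bash
python3 -c "
from h import *
d(.434,-.2563,.115)
b=ctrl.read_camera('side')[80:180,140:260,::-1]
b=cv2.resize(b,None,fx=5,fy=5,interpolation=3)
cv2.imwrite('pics/m12.png',b)
"
```

```text
t 23.45 pos [0.5047 0.0204 0.1139] F [-0.5 -0.4 -1.6] op 40.6 q [-0.16  0.06  2.09  0.    0.98  0.98]
units tool xyz [-0.05 -7.21  8.86] ext 0.014
```

View pics/m12.png

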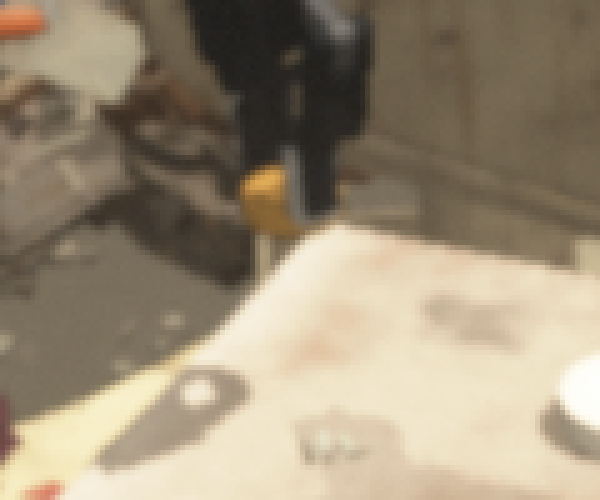

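>>> {"method": "move_arm", "body": {"commands": [0,-0.3,0.37,0,0,-0.72,0.89,0,0,-0.72,0.89,0,0,-0.72,0.89,0,0,-0.72,0.89,0,0,-0.72,0.89,0,0,-0.72,0.89,0,0,-0.72,0.89,0,0,-0.72,0.89,0,0,-0.72,0.89,0,0,-0.33,0.37,0,0,-0.1,0.12,0,0,0,0,0,0,0,0,0]}}

```text
time: 25.25
eef_pos: [0.4333, -0.2556, 0.1124]
tcp_rot: [0.381, 0.596, -0.381, 0.596]
contact_force: [0.6, -0.6, -1.5]
opening: 0.477
```

```bash
python3 -c "
from h import *
d(.434,-.2563,.1)
post('p7')
"
```

```text
t 25.25 pos [ 0.4333 -0.2556  0.1124] F [ 0.6 -0.6 -1.5] op 40.8 q [-0.73  0.06  2.1   0.    0.98  0.4 ]
units tool xyz [0.5  0.01 0.04] ext 0.014
```

View pics/p7.png

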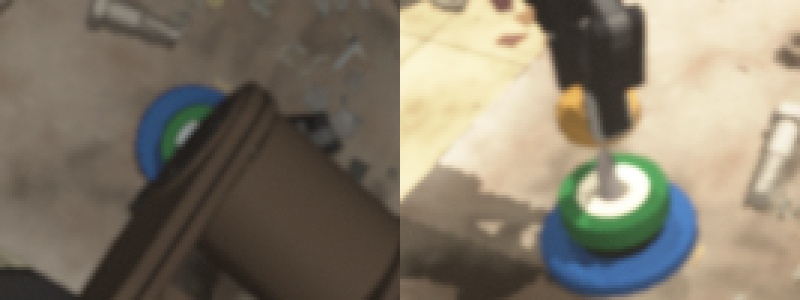

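>>> {"method": "move_arm", "body": {"commands": [0.3,0.01,0.04,0,0.3,0,0,0,0.3,0,0,0,0.3,0,0,0,0.15,0,0,0,0,0,0,0]}}

```text
time: 26.1
eef_pos: [0.4337, -0.2571, 0.0784]
tcp_rot: [0.381, 0.596, -0.381, 0.595]
contact_force: [0.6, 0.6, -1.3]
opening: 0.476
```

```bash
python3 -c "
from h import *
d(.434,-.2563,.063)
post('p8')
"
```

```text
t 26.1 pos [ 0.4337 -0.2571  0.0784] F [ 0.6  0.6 -1.3] op 40.7 q [-0.74  0.12  2.11 -0.    0.91  0.4 ]
units tool xyz [ 0.62  0.02 -0.02] ext 0.014
```

View pics/p8.png

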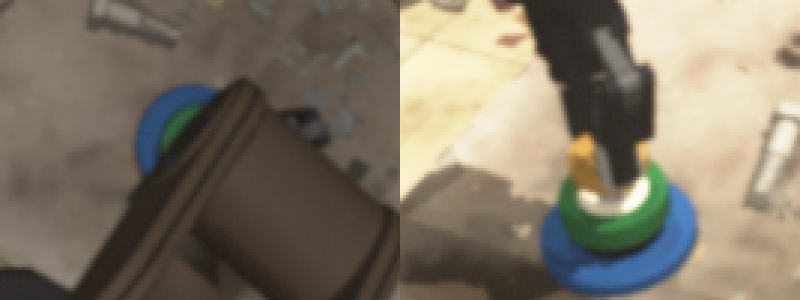

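>>> {"method": "move_arm", "body": {"commands": [0.25,0,0,0,0.25,0,0,0,0.06,0,0,0,0,0,0,0]}}

```text
time: 26.7
eef_pos: [0.4338, -0.2572, 0.0646]
tcp_rot: [0.381, 0.596, -0.381, 0.596]
contact_force: [-0.3, -0.8, -0.7]
opening: 0.477
```

>>> {"method": "move_arm", "body": {"commands": [0.08,0,0,0,0,0,0,0]}}

```text
time: 26.95
eef_pos: [0.4341, -0.2574, 0.063]
tcp_rot: [0.381, 0.596, -0.381, 0.596]
contact_force: [0.2, 0.0, -1.1]
opening: 0.476
```

>>> {"method": "move_arm", "body": {"commands": [0.06,0,0,0,0.04,0,0,0,0,0,0,0]}}

```text
time: 27.32
eef_pos: [0.4342, -0.2575, 0.0627]
tcp_rot: [0.381, 0.596, -0.381, 0.595]
contact_force: [-5.2, 4.0, 12.8]
opening: 0.48
```

>>> {"method": "move_arm", "body": {"commands": [-0.06,0,0,0,0,0,0,0,0,0,0,0,0,0,0,0,-0.4,0,0,0,-0.8,0,0,0,-0.9,0,0,0,-0.6,0,0,0,-0.2,0,0,0,0,0,0,0], "jaw": 64}}

```text
time: 28.58
eef_pos: [0.4339, -0.2572, 0.1344]
tcp_rot: [0.381, 0.596, -0.381, 0.596]
contact_force: [0.1, -0.6, -0.1]
opening: 0.753
```

```bash
python3 -c "
from h import *
d(.6138,-.1695,.12)
post('p9')
"
```

```text
t 28.57 pos [ 0.4339 -0.2572  0.1344] F [ 0.1 -0.6 -0.1] op 64.3 q [-0.74  0.03  2.08  0.    1.03  0.4 ]
units tool xyz [ 0.58  8.   -0.17] ext 0.014
```

View pics/p9.png

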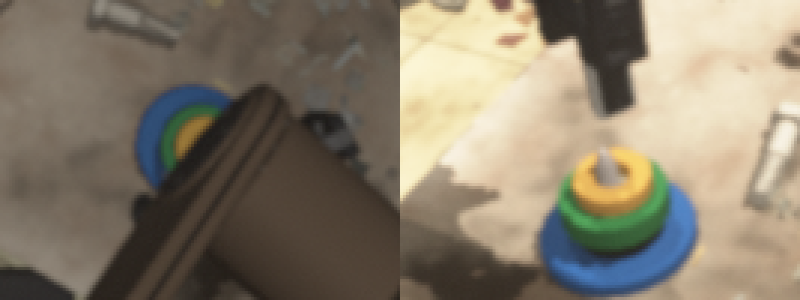

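>>> {"method": "move_arm", "body": {"commands": [0,0.4,0,0,0,0.8,0,0,0,0.9,0,0,0,0.9,-0.1,0,0,0.9,0,0,0,0.9,0,0,0,0.9,-0.07,0,0,0.8,0,0,0.5,0.7,0,0,0.7,0.5,0,0,0.7,0.3,0,0,0.4,0,0,0,0,0,0,0], "jaw": 56}}

```text
time: 30.3
eef_pos: [0.6127, -0.1692, 0.0754]
tcp_rot: [0.381, 0.597, -0.381, 0.595]
contact_force: [-1.2, 0.2, 0.2]
opening: 0.659
```

```bash
python3 -c "
from h import *
d(.6135,-.1695,.022)
s=ctrl.get_state();M=R.from_quat(s['tcp_rot']).as_matrix();p=s['eef_pos']
for sg in(1,-1):
  for k in(-.011,.011):
    q=p+M[:,2]*sg*.029+M[:,1]*k; q[2]-=.014; print(sg,k,((proj('side',q)-[200,140])*5).round(0))
b=ctrl.read_camera('side')[140:240,200:320,::-1]
b=cv2.resize(b,None,fx=5,fy=5,interpolation=3)
cv2.imwrite('pics/m13.png',b)
"
```

```text
t 30.3 pos [ 0.6127 -0.1692  0.0754] F [-1.2  0.2  0.2] op 56.2 q [-0.43  0.39  1.78 -0.    0.97  0.71]
units tool xyz [2.14 0.03 0.03] ext 0.014
1 -0.011 [333. 276.]
1 0.011 [383. 255.]
-1 -0.011 [246. 194.]
-1 0.011 [295. 175.]
```

View pics/m13.png

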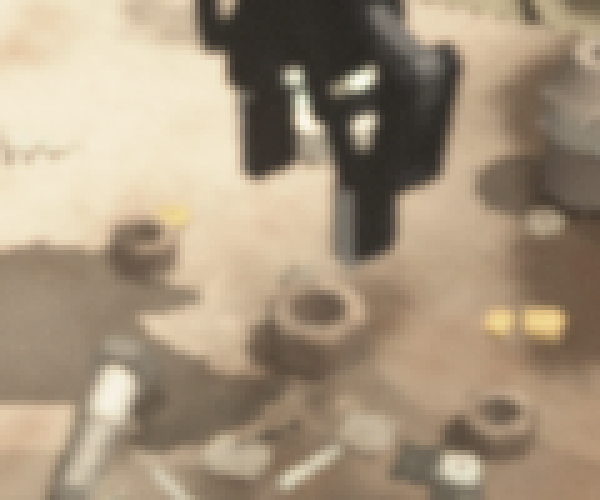

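>>> {"method": "move_arm", "body": {"commands": [0.5,0.02,0.02,0,0.7,0,0,0,0.5,0,0,0,0.2,0,0,0,0,0,0,0,0,0,0,0]}}

```text
time: 31.1
eef_pos: [0.6148, -0.1699, 0.0299]
tcp_rot: [0.381, 0.595, -0.381, 0.596]
contact_force: [0.5, 0.2, 0.0]
opening: 0.658
```

```bash
python3 -c "
from h import *
d(.6133,-.1695,.024)
b=ctrl.read_camera('side')[140:240,200:320,::-1]
b=cv2.resize(b,None,fx=5,fy=5,interpolation=3)
cv2.imwrite('pics/m14.png',b)
"
```

```text
t 31.1 pos [ 0.6148 -0.1699  0.0299] F [0.5 0.2 0. ] op 56.2 q [-0.43  0.46  1.79  0.    0.9   0.71]
units tool xyz [ 0.23 -0.05 -0.04] ext 0.014
```

View pics/m14.png

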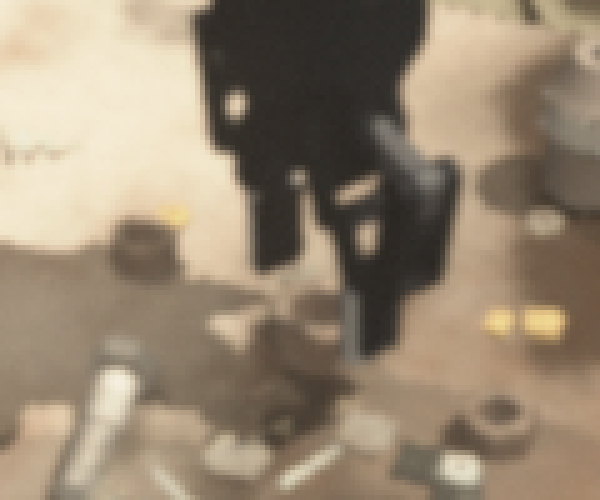

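>>> {"method": "move_arm", "body": {"commands": [0.2,-0.04,-0.03,0,0.05,0,0,0,0,0,0,0]}}

```text
time: 31.52
eef_pos: [0.613, -0.1694, 0.0229]
tcp_rot: [0.381, 0.596, -0.381, 0.596]
contact_force: [1.0, -0.2, 0.6]
opening: 0.653
```

>>> {"method": "move_arm", "body": {"commands": [0,0,0,0,0,0,0,0,0,0,0,0,0,0,0,0,0,0,0,0,0,0,0,0], "jaw": 26}}

```text
time: 32.28
eef_pos: [0.6135, -0.1697, 0.0235]
tcp_rot: [0.381, 0.595, -0.381, 0.596]
contact_force: [0.4, 0.2, 3.5]
opening: 0.411
```

```bash
python3 -c "
from h import *
d(.6133,-.1695,.024)
b=ctrl.read_camera('side')[140:240,200:320,::-1]
b=cv2.resize(b,None,fx=6,fy=6,interpolation=3)
cv2.imwrite('pics/m15.png',b)
"
```

```text
t 32.27 pos [ 0.6135 -0.1697  0.0235] F [0.4 0.2 3.5] op 35.1 q [-0.43  0.46  1.79 -0.    0.89  0.71]
units tool xyz [-0.02 -0.01 -0.01] ext 0.014
```

View pics/m15.png

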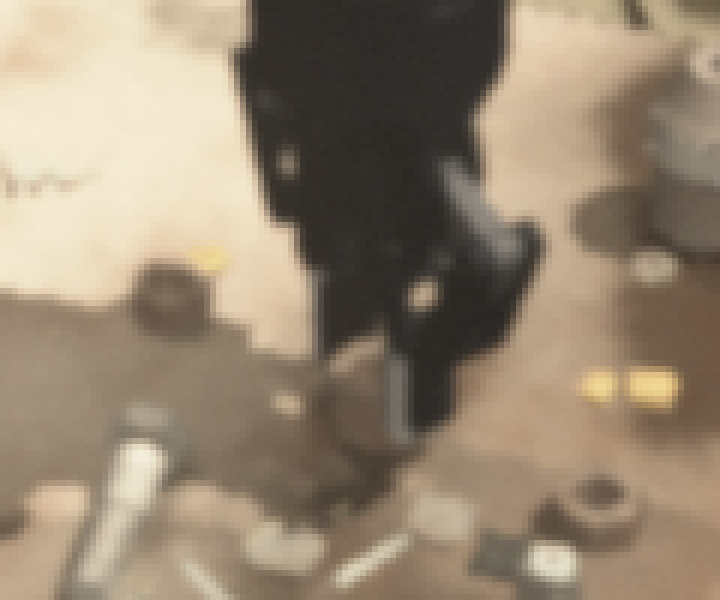

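>>> {"method": "move_arm", "body": {"commands": [-0.2,0,0,0,-0.5,0,0,0,-0.8,0,0,0,-1,0,0,0,-1,0,0,0,-0.6,0,0,0,0,0,0,0], "force": 50}}

```text
time: 33.2
eef_pos: [0.6141, -0.1699, 0.1278]
tcp_rot: [0.381, 0.594, -0.381, 0.597]
contact_force: [-0.4, 0.3, -0.7]
opening: 0.41
```

```bash
python3 -c "
from h import *
d(.434,-.2565,.125)
b=ctrl.read_camera('side')[90:190,200:320,::-1]
b=cv2.resize(b,None,fx=6,fy=6,interpolation=3)
cv2.imwrite('pics/m16.png',b)
"
```

```text
t 33.2 pos [ 0.6141 -0.1699  0.1278] F [-0.4  0.3 -0.7] op 35.0 q [-0.43  0.32  1.76  0.    1.06  0.71]
units tool xyz [ 0.09 -7.99  0.12] ext 0.014
```

View pics/m16.png

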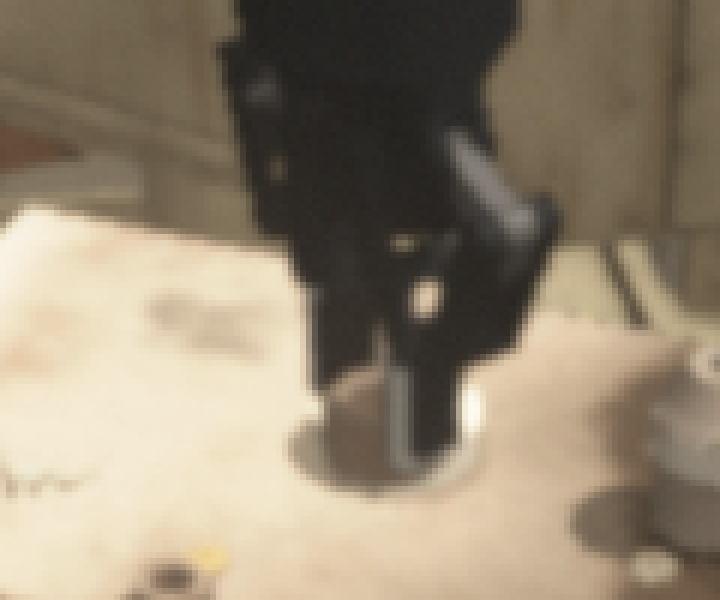

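>>> {"method": "move_arm", "body": {"commands": [0,-0.4,0.04,0,0,-0.8,0.04,0,0,-0.9,0.04,0,0,-0.9,0,0,0,-0.9,0,0,0,-0.9,0,0,0,-0.9,0,0,0,-0.8,0,0,0,-0.7,0,0,0,-0.5,0,0,0,-0.3,0,0,0,0,0,0,0,0,0,0]}}

```text
time: 34.88
eef_pos: [0.4332, -0.256, 0.1256]
tcp_rot: [0.381, 0.596, -0.381, 0.596]
contact_force: [-0.8, 0.6, -0.6]
opening: 0.408
```

```bash
python3 -c "
from h import *
d(.434,-.2565,.1)
post('p10')
"
```

```text
t 34.88 pos [ 0.4332 -0.256   0.1256] F [-0.8  0.6 -0.6] op 34.8 q [-0.74  0.04  2.09  0.    1.01  0.4 ]
units tool xyz [1.03 0.02 0.03] ext 0.014
```

View pics/p10.png

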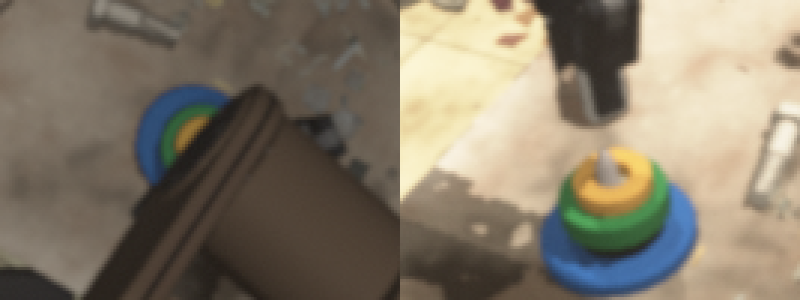

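>>> {"method": "move_arm", "body": {"commands": [0.4,0.03,0.03,0,0.4,0,0,0,0.15,0,0,0,0,0,0,0]}}

```text
time: 35.48
eef_pos: [0.4335, -0.2561, 0.1011]
tcp_rot: [0.381, 0.596, -0.381, 0.595]
contact_force: [0.4, -0.1, -1.3]
opening: 0.407
```

```bash
python3 -c "
from h import *
d(.4345,-.2565,.1)
u,v=proj('side',[.434,-.256,.07]).astype(int);print(u,v)
b=ctrl.read_camera('side')[v-50:v+40,u-50:u+50,::-1]
cv2.imwrite('pics/p11.png',cv2.resize(b,None,fx=6,fy=6,interpolation=3))
for z in(.012,.042,.054,.07,.085): print(z,((proj('side',[.434,-.256,z])-[u-50,v-50])*6).round(0))
"
```

```text
t 35.48 pos [ 0.4335 -0.2561  0.1011] F [ 0.4 -0.1 -1.3] op 34.7 q [-0.74  0.08  2.1   0.    0.96  0.4 ]
units tool xyz [0.04 0.03 0.03] ext 0.014
162 223
0.012 [332. 454.]
0.042 [317. 379.]
0.054 [311. 348.]
0.07 [302. 305.]
0.085 [294. 265.]
```

View pics/p11.png

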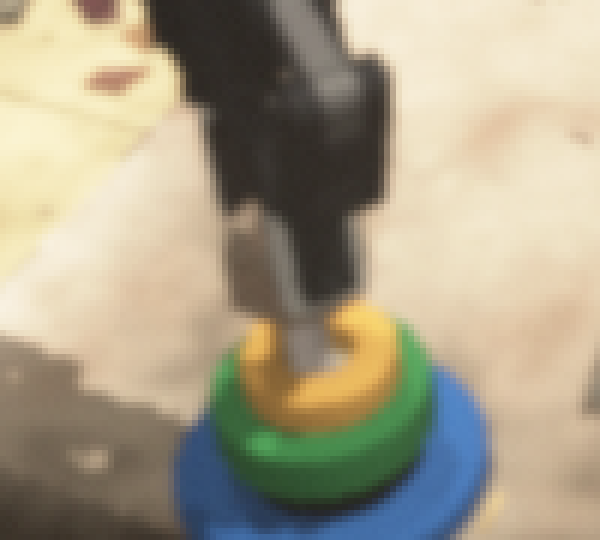

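>>> {"method": "move_arm", "body": {"commands": [0.2,0.01,0.01,0,0.2,0,0,0,0.2,0,0,0,0,0,0,0]}}

```text
time: 36.02
eef_pos: [0.4338, -0.2562, 0.0862]
tcp_rot: [0.381, 0.596, -0.381, 0.595]
contact_force: [0.3, 0.8, -1.5]
opening: 0.413
```

>>> {"method": "move_arm", "body": {"commands": [0.15,0,0,0,0.1,0,0,0,0,0,0,0]}}

```text
time: 36.4
eef_pos: [0.4336, -0.256, 0.0799]
tcp_rot: [0.381, 0.596, -0.381, 0.595]
contact_force: [-1.3, 1.9, -1.3]
opening: 0.408
```

>>> {"method": "move_arm", "body": {"commands": [0.06,0,0,0,0.04,0,0,0,0,0,0,0]}}

```text
time: 36.78
eef_pos: [0.4337, -0.256, 0.0778]
tcp_rot: [0.381, 0.596, -0.381, 0.595]
contact_force: [-4.1, 4.2, 2.5]
opening: 0.41
```

>>> {"method": "move_arm", "body": {"commands": [0,0,0,0,0,0,0,0,0,0,0,0,0,0,0,0,0,0,0,0], "jaw": 62}}

```text
time: 37.4
eef_pos: [0.4343, -0.2567, 0.0782]
tcp_rot: [0.381, 0.596, -0.381, 0.596]
contact_force: [0.4, 0.2, 0.5]
opening: 0.729
```

>>> {"method": "move_arm", "body": {"commands": [-0.4,0,0,0,-0.8,0,0,0,-1,0,0,0,-1,0,0,0,-0.8,0,0,0,-0.5,0.6,0,0,0,1,0,0,0,1,0,0,0,1,0,0,0,1,0,0,0,1,0,0,0,1,0,0,0,0.6,0,0,0,0,0,0]}}

```text
time: 39.15
eef_pos: [0.5982, -0.1803, 0.1903]
tcp_rot: [0.38, 0.596, -0.381, 0.596]
contact_force: [-0.9, -0.1, 0.3]
opening: 0.726
```

```bash
python3 -c "
from h import *
d(.434,-.2565,.1)
post('p12')
for n in('top','side'): cv2.imwrite(f'pics/{n}9.png',ctrl.read_camera(n)[:,:,::-1])
u,v=proj('side',[.434,-.256,.07]).astype(int)
b=cv2.imread('pics/side9.png')[v-40:v+50,u-50:u+50]
cv2.imwrite('pics/p13.png',cv2.resize(b,None,fx=6,fy=6,interpolation=3))
"
```

```text
t 39.15 pos [ 0.5982 -0.1803  0.1903] F [-0.9 -0.1  0.3] op 62.0 q [-0.45  0.23  1.75 -0.    1.16  0.68]
units tool xyz [ 3.61 -7.24  0.  ] ext 0.014
```

View pics/p13.png

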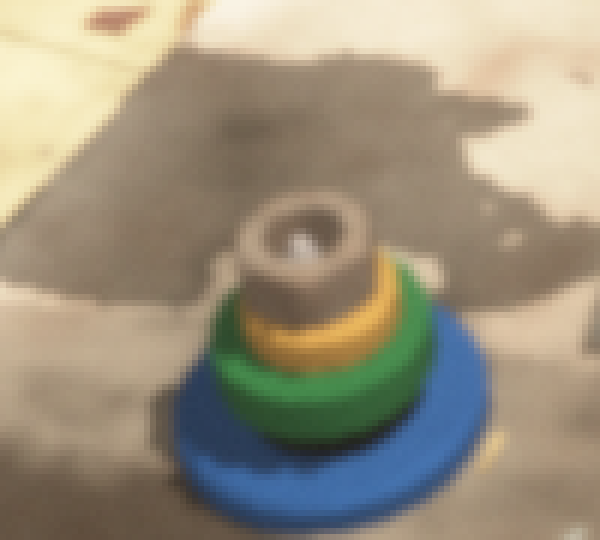

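View pics/top9.png

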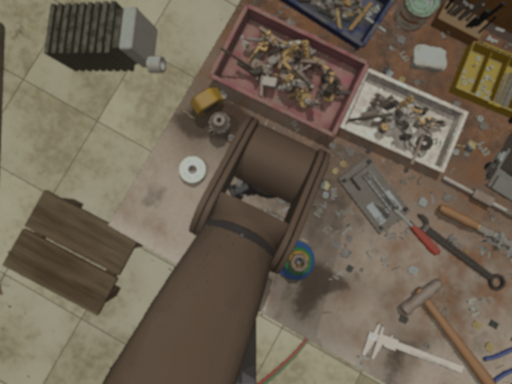

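View pics/side9.png

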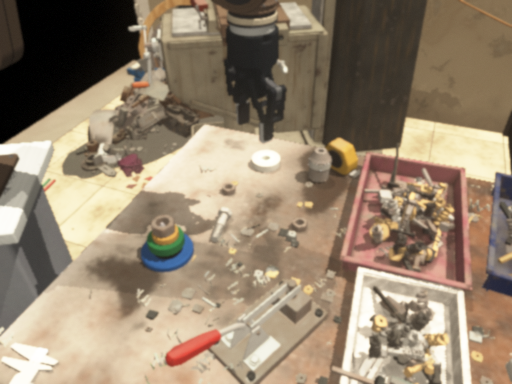

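```bash
python3 -c "
from h import *
u,v=proj('side',[.434,-.256,.07]).astype(int)
o=np.array([u-50,v-40]);im=cv2.resize(cv2.imread('pics/side9.png')[v-40:v+50,u-50:u+50],None,fx=6,fy=6,interpolation=3)
for z,r,c in((.0735,.0195,(0,0,255)),(.0545,.022,(255,255,0)),(.0425,.031,(255,0,255))):
    P=np.array([(proj('side',[.433+r*np.cos(t),-.256+r*np.sin(t),z])-o)*6 for t in np.linspace(0,6.3,60)]);cv2.polylines(im,[P.astype(np.int32)],True,c,1)
cv2.imwrite('pics/p14.png',im)
"
```

```text
(no output)
```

View pics/p14.png

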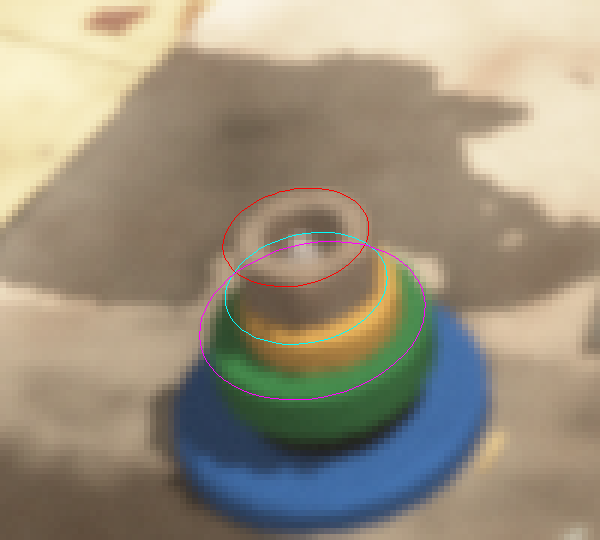

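```bash
python3 -c "
from plant import ctrl
print(ctrl.sign_off())"
```

```text
the job is handed in; nothing more can be done
None
```

The black flange, green wheel, brass flange and 36 mm nut are threaded on the stand's post in that order. I handed the job in at about 39 s, with the gripper open and clear of everything. No verdict was reported.

- **Final look:** the side view shows all four parts stacked, each at about its expected height, and the nut sitting level on the brass with the post tip inside its hole. In that view the stack sits a few millimetres to one side of my predicted outline. The shift is much the same for every part, so I put it down to calibration and bore clearance. The arm hid part of the last top view.
- **Bystanders:** in the last side view the white wheel, bolt, chuck and two smaller nuts are where they were.
- **Green wheel grasp:** on the first try the fingers landed on top of the wheel, pressing with about 18 N. I opened, re-centred and gripped it properly.
- **Nut grasp:** the jaws stopped about 2 mm wider than I expected for a grip on the flats, so I probably held it slightly off square. It still went on with only about 6 N of side force.

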